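# Hold the reference cell in the photometer beam

## Task

Check the photometer with its sealed reference cell: first slide the lamp's shutter fully open by its tab, then take the stoppered cell out of the rack, gripping it by its two broad frosted faces only (never touch the clear end windows or the stopper), and hold it upright and still in the light path, midway between lamp and detector and at beam height, so that the beam goes in at one clear end and out at the other. Finish while holding it there in the gripper, resting on nothing; leave the two empty open cells in the rack and do not knock over the other things on the bench.

Things in the scene. Friction and masses are not known exactly. Their poses are not given: they have to be found in the camera images.
- photometer: Open-bench photometer, fixed: grey base plate 100 (x) x 320 (y) x 12 mm with two white housings 90 x 90 mm, tops 100 mm above the bench, centred at y = +110 mm (lamp) and y = -110 mm (detector). Between the lens tubes is an open gap about 100 mm long. The beam runs along the body's own y axis, 70 mm above the bench. Origin: centre of the underside of the base plate; z up.
- beam (a point): Point on the beam axis midway between lamp and detector housings, 70 mm above the bench (58 mm above the base plate); its y axis lies along the beam.
- shutter (a joint): Lamp shutter, m: 0 = shut (blade before the lamp lens), 0.040 = fully open at its stop; slides along the photometer's +x, level, with about 1.5 N of friction, and stays where it is left.
- shutter_tab (a point): Centre of the shutter's upright steel tab on top of the lamp housing; tab 12 (x) x 14 (y) x 24 mm high, from 104 to 128 mm above the bench, with 4 mm between it and the housing top (a thin strip passes there towards the detector side). Moves with the shutter; axes as the photometer's.
- rack: White cell rack, fixed, 160 (x) x 50 (y) x 18 mm, with three slots in a row along its x axis, 48 mm apart, each 12 mm deep with about 1 mm of play around a cell. Origin: centre of the underside.
- cell_center (a point): Centre (half-way up) of the stoppered reference cell: solid glass 22.5 (x) x 12.5 (y) x 50 mm high, about 32 g, long side along its x axis, standing upright in one of the rack's slots (any of the three) with its long side along the rack's x and its top 38 mm of glass above the rack; a white stopper 18 x 9.5 x 9 mm high stands on top of the glass, so the whole is 59 mm tall. z up. The slot floor is 6 mm above the bench, so in the rack this centre is 31 mm above the bench.
- cell_frosted: The cell's two broad frosted faces (normals along +y and -y of the cell, 12.5 mm apart, 22.5 mm wide, 50 mm high): the only faces to grip. Origin at the cell's centre, axes as the cell's.
- cell_windows: The cell's two narrow clear windows (the end faces, normals along +x and -x, 8.5 mm wide, slightly recessed): the beam goes through these; not to be touched. Origin at the cell's centre.
- cell_stopper: The cell's stopper. Origin at its underside, 25 mm above the cell's centre; not to be touched.
- empty_a_center (a point): Centre of an empty cell of the same glass size, 22.5 x 12.5 x 50 mm, open at the top, without stopper, in another slot of the rack.
- empty_b_center (a point): Centre of the second empty cell, like the first, in the remaining slot.
- dish: Clear covered culture dish, 62 mm across, 14 mm high, between rack and photometer. Origin under its centre.
- reagent: Glass reagent bottle with cap, 60 mm across, 110 mm high, far right. Origin under its centre.
- amber: Small amber jar, 48 mm across, 100 mm high, far left. Origin under its centre.
- beaker: Glass beaker, 68 mm across, 85 mm high, at the back. Origin under its centre.
There are look-alikes about, which are no part of the job. Leave any brown or yellow look-alike of the dish alone. Leave any brown look-alike of the part that bears empty_b_center alone.

How it is judged:
By the outcome, as a careful person would: the job done as asked, in the order asked, and still so for the second after the job is handed in, while the arm keeps its last pose, push and grip.
It also fails if it takes over 54 s, if anything falls off the work surface, if the arm or the gripper's body presses on something with over 40 N, if the wrist force passes 120 N, or if a joint passes its speed limit or range.

## Robot

A 6-joint arm with a two-finger parallel gripper is mounted at the origin on the work surface. World frame = base frame: x ahead of the robot, y to its left, z up, the work surface at z = 0. Lengths are in m, angles in rad, forces in N, time in s.
With the tool pointing down it reaches from about 0.3 to 0.875 m from the base axis. Payload 6.4 kg.
Tool frame: the origin (TCP) lies between the finger pads; the fingertips stand 8 mm ahead of it and the grasp point (between the pads) lies 11 mm behind it; z points along the fingers, x is the direction in which the jaws open and shut, and the axes are right-handed (so a half turn about z gives the same grasp; the last joint's range is limited). The gripper opens to 85 mm and grips with 20 to 120 N. Pads are 22 mm wide; open, the fingers measure 114 mm over their backs; the gripper's body (76 mm by 85 mm) begins 54 mm behind the grasp point. The pads swing forward as they close: fully open they stand 13 mm farther back than shut.
Start: joints at [-1.362, 0.181, 1.607, -0, 1.354, -0.206], TCP at [0.232, -0.526, 0.239] pointing down, gripper open.
Joint ranges: [-2.99, 2.99], [-0.89, 2.07], [0.3, 2.58], [-1.14, 4.28], [0, 2.63], [-3.12, 3.12]. Speed limits (rad/s): [2.57, 2.57, 3.01, 3.14, 3.14, 3.14].

## Interface

Orientations are given as a unit quaternion [w, x, y, z].
In Python, from bench import ctrl gives the robot as it stands.
- The arm moves only by the tool drive_tool, never from a script. Its argument "commands" is a list of rows, each an object of numbers: "gripper": the closure, from 0 (fully open) to 1 (shut); "dx", "dy", "dz": the shift along the tool's x, y, z in cm; "turn": the turn about the tool's z in degrees. A call has 1 to 20 rows; each row is the pose to reach, as a shift and turn from the pose commanded when the call began, along the tool's axes at that moment; what a row does not reach only later rows make up. A row lasts 1/8 s, in which the tool goes at most 62.5 mm and 10.7 degrees, less where a joint would pass 70% of its speed; a pose out of reach is approached as far as the arm can. A call with a gripper value outside its range is refused whole. The fingers move at their own pace and stop on an object; the grip force is fixed at half the most. Time passes only in rows, so rows that repeat a pose let the fingers close. It gives the time, the measured TCP pose, the force and the opening at its end, in the units of the state.
- ctrl.get_obs(): the state, without advancing time (a new reading comes with each control period).
- ctrl.camera(name): name is "side" or "top" or "wrist"; returns a dict with "image" (384x512x3 uint8, red, green, blue), "mtx" (3x3 intrinsics, pixels), "R" (3x3) and "t" (3): a world point X has camera coordinates R X + t. Camera axes: x right, y down, z forward; pixel columns grow to the right and rows downward; lengths in m; the calibration is good to about 2 mm. A picture is of the moment at which its call begins. There is no depth.
- ctrl.hand_in(): hands the job in, once; it reports no verdict.
The state is a dict: "time_s": time; "q": joint angles; "dq": joint speeds; "joint_efforts": joint torques, N m; "eef_pos": TCP position; "eef_rot": TCP orientation; "wrist_force": force on the tool from outside, world axes, zero at the start; "torque": the same for the moment, N m; "opening": opening from 0.0 (shut) to 1.0 (fully open).
Only numpy, scipy, OpenCV 4.12 (cv2) and the standard library are available. Lean on these libraries where they do the work, as an engineer would, in place of code of your own. Each camera call takes 0.05 s, during which the arm holds its last target.

## Working session

There is one attempt and no reset: what is moved stays moved. The work goes in short steps, Python scripts to look and compute and a tool call to move; the robot and the scene stay as the last step left them, time stands still between calls to the robot, and variables do not carry over. Pictures are saved under pics/ and viewed, and the job is handed in when it is done.

Besides the shell and the picture viewer there is one more tool, called after "Call:" as name([rows], argument=value, ...), one row to a line, values as JSON. drive_tool: Moves the arm, as the interface text tells. Its arguments: {"type":"object","properties":{"commands":{"type":"array","items":{"type":"object","properties":{"gripper":{"type":"number"},"dx":{"type":"number"},"dy":{"type":"number"},"dz":{"type":"number"},"turn":{"type":"number"}}}}},"required":["commands"]}

```bash
mkdir -p pics; ls; python3 - <<'E'
from bench import ctrl
import cv2,pickle
o=ctrl.get_obs(); print(o)
d={}
for n in("side","top","wrist"):
    c=ctrl.camera(n); d[n]=c; cv2.imwrite(f"pics/{n}0.png",c["image"][:,:,::-1]); print(n,c["mtx"],c["R"],c["t"])
pickle.dump(d,open("c0.pkl","wb"))
E
```

```text
pics
{'time_s': 0.0, 'q': array([-1.36226770e+00,  1.81526555e-01,  1.60799458e+00,  1.77304338e-05,
        1.35377843e+00, -2.06272458e-01]), 'dq': array([ 0.00025707, -0.00068143, -0.00066708, -0.00045804, -0.00175192,
        0.00048809]), 'joint_efforts': array([ 1.90041210e-04, -4.44865859e+01, -3.51341200e+01, -1.38490145e-04,
        9.03606619e-03, -1.63244266e-05]), 'eef_pos': array([ 0.23165437, -0.52569912,  0.23839876]), 'eef_rot': array([-6.08931674e-04,  8.37556971e-01, -5.46349331e-01, -5.98052320e-04]), 'wrist_force': array([ 1.27340901,  0.85193572, -0.32747543]), 'torque': array([ 0.02374661, -0.04849349,  0.00461157]), 'opening': 1.003282764182413}
side [[476.82808484   0.         251.57801935]
 [  0.         476.82808484 193.55053558]
 [  0.           0.           1.        ]] [[ 0.83213415 -0.55421002 -0.02009978]
 [-0.34374015 -0.48699852 -0.80291665]
 [ 0.43519589  0.67504347 -0.59575234]] [-0.51545379  0.28157757  1.11079716]
top [[467.13382839   0.         252.71667845]
 [  0.         467.13382839 197.62509278]
 [  0.           0.           1.        ]] [[ 0.00768692 -0.99995302  0.00590539]
 [-0.97658034 -0.00877681 -0.21497395]
 [ 0.21501568 -0.0041146  -0.97660193]] [-0.01761629  0.61351863  1.15991286]
wrist [[327.21344606   0.         255.58027041]
 [  0.         327.21344606 190.73378754]
 [  0.           0.           1.        ]] [[ 0.40284513 -0.91526415 -0.00270968]
 [-0.88091753 -0.38852784  0.27024141]
 [-0.24839506 -0.10647843 -0.96278878]] [-0.57475511 -0.03592709  0.37850011]
```

View pics/side0.png

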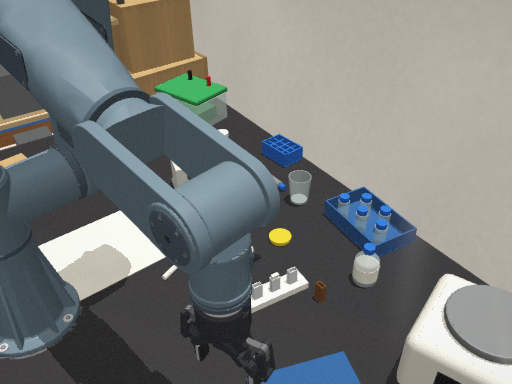

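View pics/top0.png

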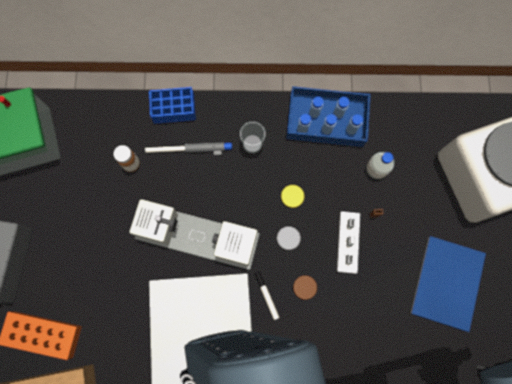

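View pics/wrist0.png

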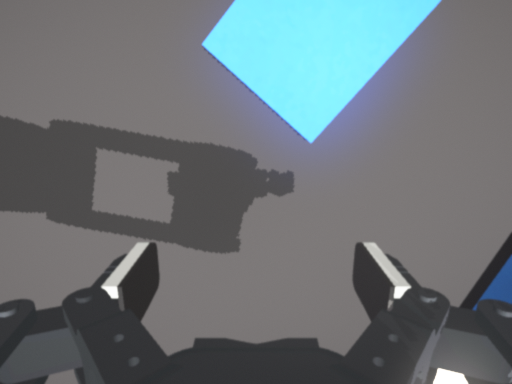

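The top view shows the photometer with housings at (153,222) and (237,244), the rack at (348,242) with cells at rows 224, 241 and 257, the clear dish at (288,238), yellow and brown look-alike discs, and a brown cell at (377,212). I'll zoom in next.

```bash
python3 - <<'E'
import cv2,pickle,numpy as np
d=pickle.load(open("c0.pkl","rb"))
t=d["top"]["image"][:,:,::-1]; s=d["side"]["image"][:,:,::-1]
a=cv2.resize(t[190:280,120:270],None,fx=5,fy=5,interpolation=cv2.INTER_CUBIC)
cv2.imwrite("pics/z1.png",a)
b=cv2.resize(t[200:280,320:390],None,fx=7,fy=7,interpolation=cv2.INTER_CUBIC)
c=cv2.resize(s[255:320,240:335],None,fx=8,fy=8,interpolation=cv2.INTER_CUBIC)
cv2.imwrite("pics/z2.png",b);cv2.imwrite("pics/z3.png",c)
E
```

```text
(no output)
```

View pics/z1.png

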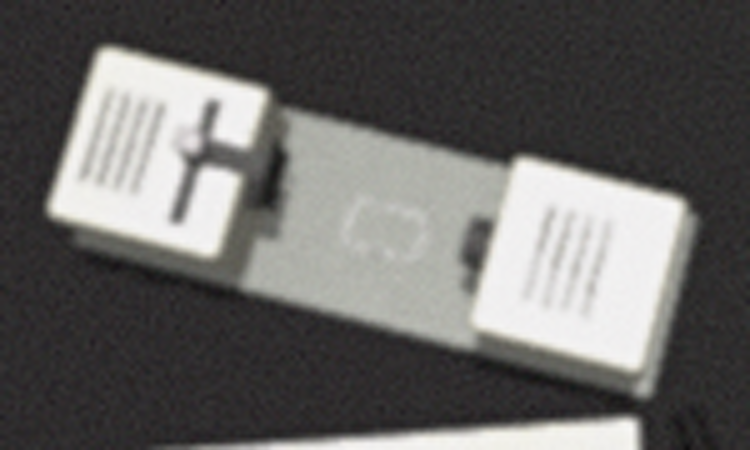

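View pics/z2.png

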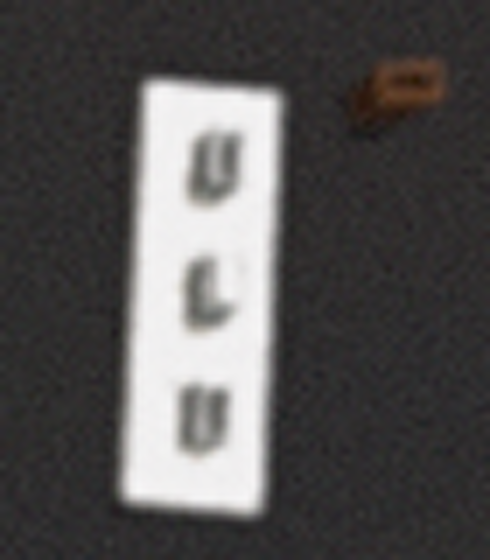

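View pics/z3.png

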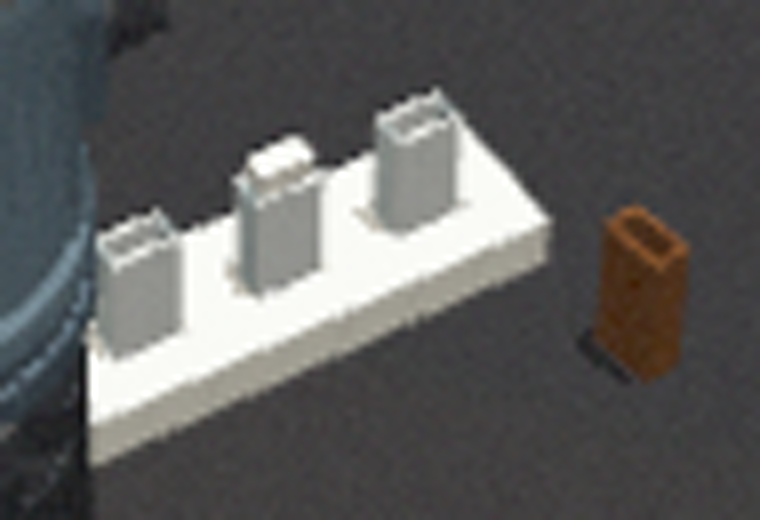

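```bash
cat > h.py <<'E'
import numpy as np,cv2,pickle
from scipy.optimize import least_squares
def proj(c,X):
    p=(c["R"]@np.atleast_2d(X).T).T+c["t"]; p=p@c["mtx"].T; return p[:,:2]/p[:,2:]
def ray(c,uv,z):
    C=-c["R"].T@c["t"]; d=c["R"].T@np.linalg.inv(c["mtx"])@np.array([*uv,1.]); return C+d*(z-C[2])/d[2]
def fit(obs,x0):
    # obs: list of (cam, localpts, pixels); pose x,y,yaw
    def pts(p,L):
        c,s=np.cos(p[2]),np.sin(p[2]); return np.asarray(L)@np.array([[c,s,0],[-s,c,0],[0,0,1]])+[p[0],p[1],0]
    f=lambda p: np.concatenate([(proj(c,pts(p,L))-U).ravel() for c,L,U in obs])
    r=least_squares(f,x0); return r.x,r.fun
def crop(x0,y0,k,P): return (np.array(P)+.5)/k-.5+[x0,y0]
E
python3 - <<'E'
from h import *
d=pickle.load(open("c0.pkl","rb")); t=d["top"]
print("C",-t["R"].T@t["t"])
U=crop(120,190,5,[(105,45),(272,85),(220,258),(48,215),(520,155),(690,200),(640,372),(472,328)])
h=.045
L=[(h,.11+h,.1),(h,.11-h,.1),(-h,.11-h,.1),(-h,.11+h,.1),(h,-.11+h,.1),(h,-.11-h,.1),(-h,-.11-h,.1),(-h,-.11+h,.1)]
p,r=fit([(t,L,U)],[.6,.1,-.25]); print("phot",p,np.degrees(p[2]),np.abs(r).max())
U2=crop(320,200,7,[(145,80),(285,93),(262,515),(122,500)])
L2=[(.08,.025,.018),(.08,-.025,.018),(-.08,-.025,.018),(-.08,.025,.018)]
q,r2=fit([(t,L2,U2)],[.5,-.2,0]); print("rack",q,np.degrees(q[2]),r2)
def w(p,l):
    c,s=np.cos(p[2]),np.sin(p[2]);return [p[0]+c*l[0]-s*l[1],p[1]+s*l[0]+c*l[1],l[2]]
def loc(p,X):
    c,s=np.cos(p[2]),np.sin(p[2]);a=X[0]-p[0];b=X[1]-p[1];return c*a+s*b,-s*a+c*b
for uv in[(190,140),(205,155),(185,135)]:
    print(loc(p,ray(t,crop(120,190,5,uv),.128)))
for uv in[(178,218),(210,103),(255,158),(200,155)]: print("slot",loc(p,ray(t,crop(120,190,5,uv),.1)))
print(proj(t,[w(p,(0,.11,.128))]))
for n,uv,z in[("dish",(288,238),.014),("amber",(126,155),.1),("reag",(380,166),.06),("beak",(252,140),.085)]: print(n,ray(t,uv,z))
E
```

```text
C [ 0.3498862  -0.00745815  1.26476769]
phot [ 0.51955022  0.13551001 -0.25365655] -14.533449995198552 0.9035423625259682
rack [ 0.50596697 -0.27083166 -0.0905211 ] -5.186476938935864 [ 0.7832767   0.50910653 -0.84698091  0.44606629 -0.52999495 -0.57729275
  0.5917937  -0.31516764]
(np.float64(0.005509064605778557), np.float64(0.09064809055715632))
(np.float64(0.00026918871827580695), np.float64(0.08127044535783082))
(np.float64(0.007258859384339112), np.float64(0.09377964461631033))
slot (np.float64(-0.03064265639779585), np.float64(0.09121436170451688))
slot (np.float64(0.029601707591519755), np.float64(0.09327708784254748))
slot (np.float64(0.008507480074562387), np.float64(0.06293754723366514))
slot (np.float64(0.002783914043507474), np.float64(0.09016342176157739))
[[149.42381958 217.72036835]]
dish [ 0.51484185 -0.10855344  0.014     ]
amber [0.71689307 0.31810949 0.1       ]
reag [ 0.70516151 -0.35365148  0.06      ]
beak [ 0.76645747 -0.00931799  0.085     ]
```

```bash
cat >> h.py <<'E'
from scipy.spatial.transform import Rotation as Ro
def rel(o,pos,yaw):
    w,x,y,z=o["eef_rot"]; R=Ro.from_quat([x,y,z,w]).as_matrix()
    yw=np.degrees(np.arctan2(R[1,0],R[0,0]))
    d=R.T@(np.array(pos)-o["eef_pos"])*100
    t=-(yaw-yw); t=(t+180)%360-180
    return d.round(2),round(t,2),"yaw now %.2f tilt %.2f"%(yw,np.degrees(np.arccos(-R[2,2])))
def w(p,l):
    c,s=np.cos(p[2]),np.sin(p[2]);return np.array([p[0]+c*l[0]-s*l[1],p[1]+s*l[0]+c*l[1],l[2]])
def loc(p,X):
    c,s=np.cos(p[2]),np.sin(p[2]);a=X[0]-p[0];b=X[1]-p[1];return np.array([c*a+s*b,-s*a+c*b])
def snap(n,name):
    from bench import ctrl
    c=ctrl.camera(n); cv2.imwrite(f"pics/{name}.png",c["image"][:,:,::-1]); pickle.dump(c,open(f"{name}.pkl","wb")); return c
E
python3 - <<'E'
from h import *; from bench import ctrl
o=ctrl.get_obs()
print(rel(o,(.45,-.2,.25),-104.5)); print(rel(o,(.4846,.2397,.25),-104.5))
c=pickle.load(open("c0.pkl","rb"))["wrist"]; print(-c["R"].T@c["t"]-o["eef_pos"])
E
```

```text
(array([-21.02, -33.11,  -1.11]), np.float64(38.27), 'yaw now -66.23 tilt 0.08')
(array([-59.87, -54.  ,  -1.05]), np.float64(38.27), 'yaw now -66.23 tilt 0.08')
[0.0622365  0.02613258 0.13398258]
```

Call:
drive_tool([
  {"dx":-7,"dy":-11,"dz":-1,"turn":8,"gripper":0.5},
  {"dx":-14,"dy":-22,"dz":-1,"turn":16,"gripper":1},
  {"dx":-21,"dy":-33,"dz":-1,"turn":24,"gripper":1},
  {"dx":-21,"dy":-33,"dz":-1,"turn":38.3,"gripper":1},
  {"dx":-30,"dy":-40,"dz":-1,"turn":38.3,"gripper":1},
  {"dx":-45,"dy":-48,"dz":-1,"turn":38.3,"gripper":1},
  {"dx":-60,"dy":-54,"dz":-1,"turn":38.3,"gripper":1},
  {"dx":-60,"dy":-54,"dz":-1,"turn":38.3,"gripper":1},
  {"dx":-60,"dy":-54,"dz":-1,"turn":38.3,"gripper":1},
  {"dx":-60,"dy":-54,"dz":-1,"turn":38.3,"gripper":1},
  {"dx":-60,"dy":-54,"dz":-1,"turn":38.3,"gripper":1},
  {"dx":-60,"dy":-54,"dz":-1,"turn":38.3,"gripper":1},
])

```text
time_s: 1.65
eef_pos: [0.4713, 0.1649, 0.2492]
eef_rot: [0.0, -0.612, 0.791, -0.0]
wrist_force: [1.3, -0.9, -0.8]
opening: -0.001
```

```bash
python3 - <<'E'
from h import *
snap("wrist","w1");snap("top","t1");snap("side","s1")
t=cv2.imread("pics/t1.png");s=cv2.imread("pics/s1.png")
cv2.imwrite("pics/ts1.png",np.vstack([cv2.resize(s[240:330,230:400],None,fx=4,fy=4,interpolation=2)]))
E
```

```text
(no output)
```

View pics/w1.png

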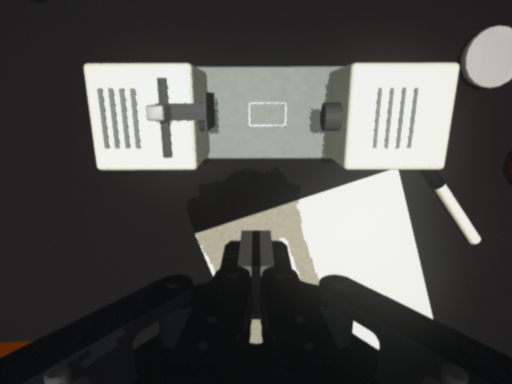

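View pics/s1.png

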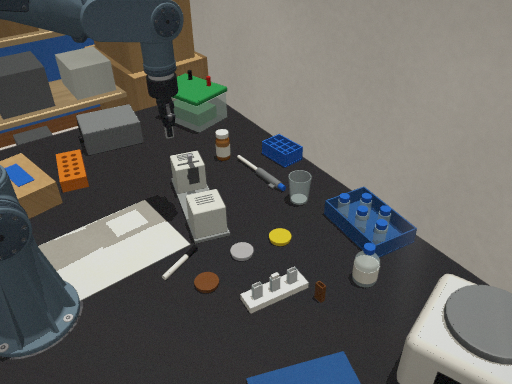

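```bash
python3 - <<'E'
import cv2
a=cv2.imread("pics/w1.png")
cv2.imwrite("pics/w1a.png",cv2.resize(a[50:185,70:225],None,fx=5,fy=4.4,interpolation=2)[:, :])
cv2.imwrite("pics/w1a.png",cv2.resize(a[55:180,75:225],None,fx=5,fy=5)[:600])
cv2.imwrite("pics/w1b.png",cv2.resize(a[55:175,315:470],None,fx=5,fy=5)[:600])
s=cv2.imread("pics/s1.png")
cv2.imwrite("pics/s1a.png",cv2.resize(s[265:315,235:310],None,fx=10,fy=10,interpolation=2))
E
```

```text
(no output)
```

View pics/w1a.png

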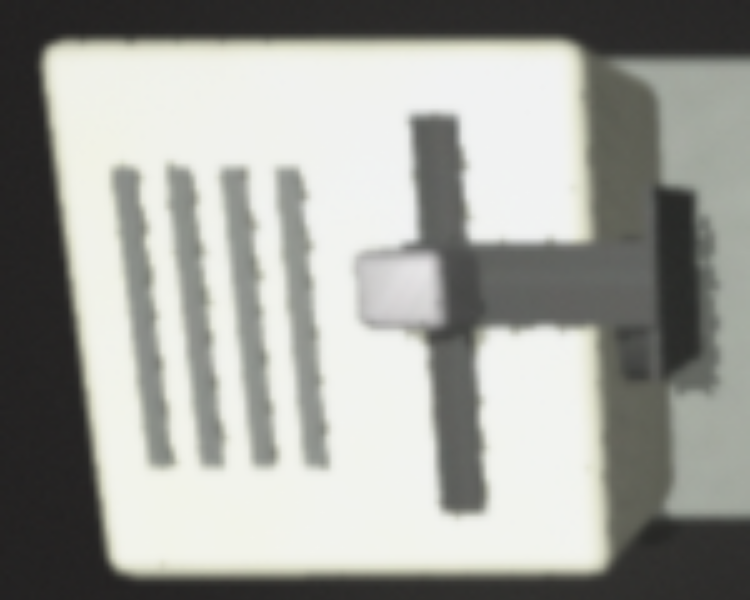

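View pics/w1b.png

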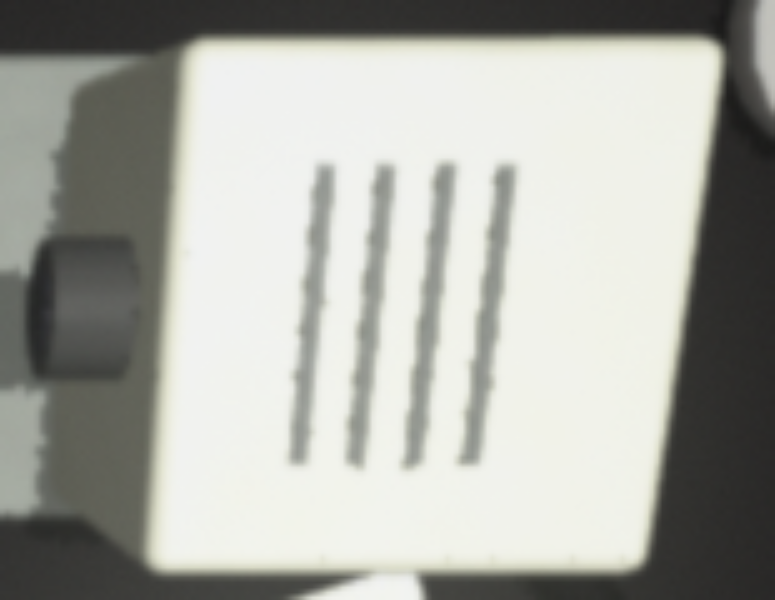

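View pics/s1a.png

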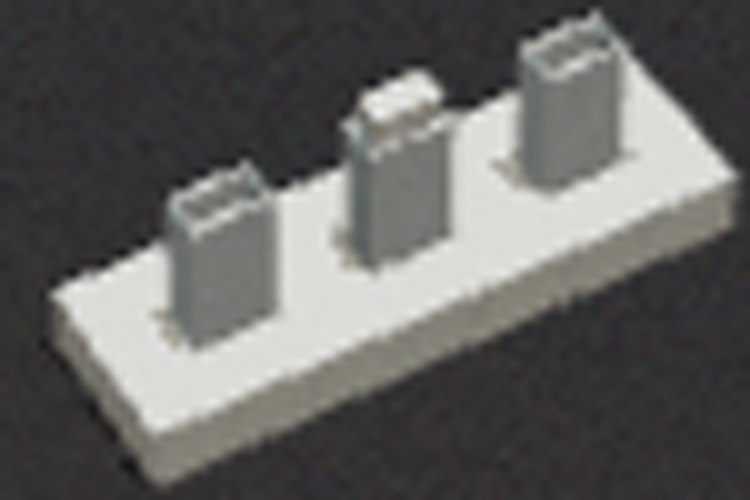

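```bash
python3 - <<'E'
from h import *; from bench import ctrl
c=pickle.load(open("w1.pkl","rb")); t=pickle.load(open("c0.pkl","rb"))["top"]; s=pickle.load(open("s1.pkl","rb"))
U=np.vstack([crop(75,55,5,[(41,38),(588,40),(608,577),(110,577)]),crop(315,55,5,[(186,35),(727,36),(645,572),(147,572)])])
h=.045
L=[(h,.11+h,.1),(h,.11-h,.1),(-h,.11-h,.1),(-h,.11+h,.1),(h,-.11+h,.1),(h,-.11-h,.1),(-h,-.11-h,.1),(-h,-.11+h,.1)]
p,r=fit([(c,L,U)],[.52,.13,-.25]); print("phot wrist",p,np.degrees(p[2]),r.round(1))
U1=crop(120,190,5,[(105,45),(272,85),(220,258),(48,215),(520,155),(690,200),(640,372),(472,328)])
pb,r=fit([(c,L,U),(t,L,U1)],p); print("both",pb,np.degrees(pb[2]),np.abs(r).max())
for uv in [(357,257),(445,250),(443,325),(365,325)]: print("tab",loc(p,ray(c,crop(75,55,5,uv),.128)))
for uv in [(435,115),(465,512)]: print("slot",loc(p,ray(c,crop(75,55,5,uv),.1)))
U2=crop(320,200,7,[(145,80),(285,93),(262,515),(122,500)])
L2=[(.08,.025,.018),(.08,-.025,.018),(-.08,-.025,.018),(-.08,.025,.018)]
U3=crop(235,265,10,[(738,182),(155,440),(48,295)]); 
for o in([(t,L2,U2)],[(s,L2[1:],U3)],[(t,L2,U2),(s,L2[1:],U3)]):
    q,r2=fit(o,[.5,-.27,-.09]); print("rack",q,np.degrees(q[2]),np.abs(r2).max())
o=ctrl.get_obs(); print(o["eef_pos"],o["dq"].round(3),loc(p,o["eef_pos"]))
pickle.dump((p,pb),open("phot.pkl","wb"))
E
```

```text
phot wrist [ 0.51834613  0.13815687 -0.25198448] -14.437647019669408 [-2.8 -0.3 -1.1 -0.9  0.5  0.6 -1.6  0.8 -0.  -0.2  3.1 -0.6  2.1  1.2
 -0.2  1.4]
both [ 0.51845903  0.13788779 -0.2522862 ] -14.45493451383428 3.3833133303371596
tab [0.01091851 0.0956586 ]
tab [0.01191874 0.08228201]
tab [0.00084068 0.08344928]
tab [0.00086065 0.09536507]
slot [0.03287039 0.08988329]
slot [-0.03282691  0.08985718]
rack [ 0.50596697 -0.27083166 -0.09052112] -5.186478058872748 0.846980335603007
rack [ 0.50436689 -0.27127729 -0.08793438] -5.038268932052013 0.37299051816921747
rack [ 0.5052797  -0.27091603 -0.08950946] -5.128514081343646 0.8347689888923355
[0.4707656  0.1656351  0.24865437] [-0.074 -0.02   0.024 -0.021  0.005 -0.029] [-0.05292896  0.01474737]
```

```bash
python3 - <<'E'
from h import *; from bench import ctrl
p,pb=pickle.load(open("phot.pkl","rb")); p=pb
o=ctrl.get_obs()
for l in[(-.04,.089,.2),(-.035,.089,.118),(.05,.089,.118)]: print(rel(o,w(p,l),np.degrees(p[2])-90),w(p,l))
E
```

```text
(array([-7.4 , -1.35,  4.86]), np.float64(0.25), 'yaw now -104.21 tilt 0.05') [0.5019413  0.23405517 0.2       ]
(array([-7.4 , -1.85, 13.06]), np.float64(0.25), 'yaw now -104.21 tilt 0.05') [0.50678302 0.23280707 0.118     ]
(array([ -7.36, -10.35,  13.06]), np.float64(0.25), 'yaw now -104.21 tilt 0.05') [0.58909228 0.21158951 0.118     ]
```

Call:
drive_tool([
  {"dx":-4,"dy":-1.4,"dz":2,"turn":0.2,"gripper":1},
  {"dx":-7.4,"dy":-1.4,"dz":5,"turn":0.2,"gripper":1},
  {"dx":-7.4,"dy":-1.6,"dz":9,"turn":0.2,"gripper":1},
  {"dx":-7.4,"dy":-1.6,"dz":12,"turn":0.2,"gripper":1},
  {"dx":-7.4,"dy":-1.6,"dz":13,"turn":0.2,"gripper":1},
  {"dx":-7.4,"dy":-1.6,"dz":13,"turn":0.2,"gripper":1},
  {"dx":-7.4,"dy":-1.6,"dz":13,"turn":0.2,"gripper":1},
  {"dx":-7.4,"dy":-1.6,"dz":13,"turn":0.2,"gripper":1},
])

```text
time_s: 2.8
eef_pos: [0.5064, 0.2305, 0.1206]
eef_rot: [0.001, -0.611, 0.792, -0.001]
wrist_force: [-0.0, -0.5, -1.0]
opening: -0.0
```

```bash
python3 - <<'E'
from h import *; from bench import ctrl
p,pb=pickle.load(open("phot.pkl","rb")); p=pb
o=ctrl.get_obs(); print(loc(p,o["eef_pos"]),o["eef_pos"],o["wrist_force"])
print(rel(o,w(p,(.0,.089,.118)),np.degrees(p[2])-90))
c=snap("wrist","w2"); a=snap("side","s2")["image"][:,:,::-1]
cv2.imwrite("pics/s2a.png",cv2.resize(a[100:220,130:250],None,fx=5,fy=5,interpolation=2))
E
```

```text
[-0.03476965  0.08664004] [0.50641699 0.23046432 0.12056023] [-0.01414144 -0.4531096  -0.96390788]
(array([-0.25, -3.48,  0.26]), np.float64(-0.29), 'yaw now -104.74 tilt 0.15')
```

View pics/w2.png

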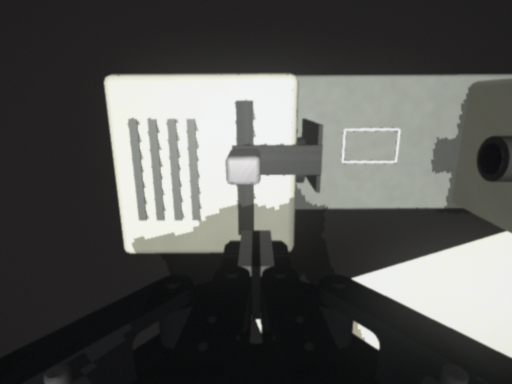

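View pics/s2a.png

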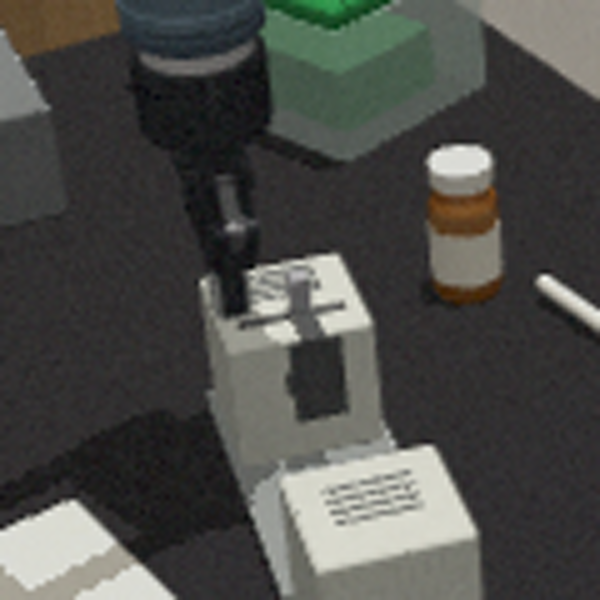

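The closed fingertips are about 20 mm behind the tab (tab at (243,167), tips at (256,245)), in line with it and clear of the housing top. Next I'll push.

Call:
drive_tool([
  {"dx":-0.3,"dy":-1,"dz":0.2,"gripper":1},
  {"dx":-0.3,"dy":-2,"dz":0.2,"gripper":1},
  {"dx":-0.3,"dy":-2.7,"dz":0.2,"gripper":1},
  {"dx":-0.3,"dy":-3.4,"dz":0.2,"gripper":1},
  {"dx":-0.3,"dy":-4.0,"dz":0.2,"gripper":1},
  {"dx":-0.3,"dy":-4.5,"dz":0.2,"gripper":1},
  {"dx":-0.3,"dy":-5.0,"dz":0.2,"gripper":1},
  {"dx":-0.3,"dy":-5.5,"dz":0.2,"gripper":1},
  {"dx":-0.3,"dy":-5.5,"dz":0.2,"gripper":1},
])

```text
invalid input at $.commands[0]: expected keys gripper, dx, dy, dz, turn
```

```bash
python3 - <<'E'
from h import *; from bench import ctrl
p,pb=pickle.load(open("phot.pkl","rb")); p=pb
o=ctrl.get_obs(); print(loc(p,o["eef_pos"]),o["eef_pos"],o["wrist_force"])
c=snap("wrist","w3")
E
```

```text
[-0.03520875  0.0865928 ] [0.50598    0.23052818 0.12006103] [-0.61781761  0.99442828  0.12346737]
```

View pics/w3.png

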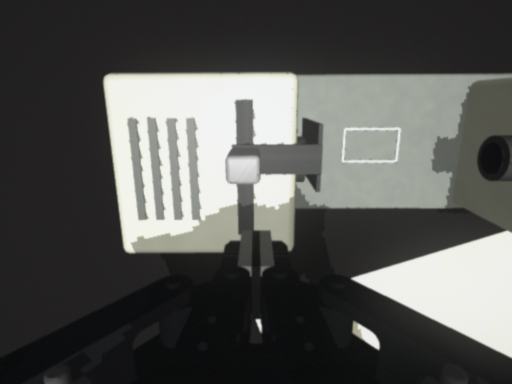

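The call was refused because every row needs a turn value. I'll send it again with one.

Call:
drive_tool([
  {"dx":-0.3,"dy":-1,"dz":0.2,"turn":0,"gripper":1},
  {"dx":-0.3,"dy":-2,"dz":0.2,"turn":0,"gripper":1},
  {"dx":-0.3,"dy":-2.7,"dz":0.2,"turn":0,"gripper":1},
  {"dx":-0.3,"dy":-3.4,"dz":0.2,"turn":0,"gripper":1},
  {"dx":-0.3,"dy":-4.0,"dz":0.2,"turn":0,"gripper":1},
  {"dx":-0.3,"dy":-4.5,"dz":0.2,"turn":0,"gripper":1},
  {"dx":-0.3,"dy":-5.0,"dz":0.2,"turn":0,"gripper":1},
  {"dx":-0.3,"dy":-5.5,"dz":0.2,"turn":0,"gripper":1},
  {"dx":-0.3,"dy":-5.5,"dz":0.2,"turn":0,"gripper":1},
])

```text
time_s: 4.08
eef_pos: [0.56, 0.219, 0.1171]
eef_rot: [0.0, -0.61, 0.792, -0.0]
wrist_force: [0.4, -0.0, 0.2]
opening: -0.002
```

```bash
python3 - <<'E'
from h import *; from bench import ctrl
p,pb=pickle.load(open("phot.pkl","rb")); p=pb
o=ctrl.get_obs(); print(loc(p,o["eef_pos"]),o["eef_pos"],o["wrist_force"])
c=snap("wrist","w4")
E
```

```text
[0.01995083 0.08886377] [0.55996033 0.21895842 0.11711257] [ 0.42307507 -0.04553413  0.21905633]
```

View pics/w4.png

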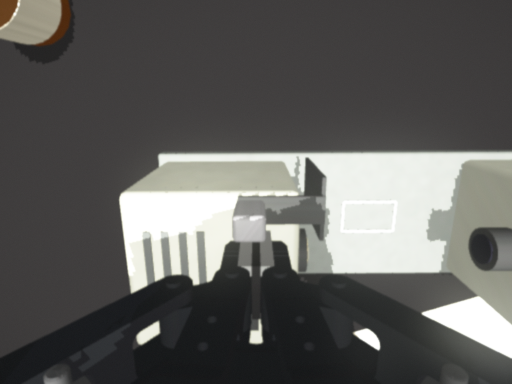

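Call:
drive_tool([
  {"dx":0,"dy":-0.3,"dz":0,"turn":0,"gripper":1},
  {"dx":0,"dy":-0.6,"dz":0,"turn":0,"gripper":1},
  {"dx":0,"dy":-0.8,"dz":0,"turn":0,"gripper":1},
  {"dx":0,"dy":-0.8,"dz":0,"turn":0,"gripper":1},
  {"dx":0,"dy":-0.8,"dz":0,"turn":0,"gripper":1},
])

```text
time_s: 4.75
eef_pos: [0.5635, 0.2182, 0.117]
eef_rot: [-0.003, -0.611, 0.792, 0.003]
wrist_force: [-16.7, 2.6, 11.2]
opening: -0.001
```

Call:
drive_tool([
  {"dx":0,"dy":-0.2,"dz":0,"turn":0,"gripper":1},
  {"dx":0,"dy":-0.3,"dz":0,"turn":0,"gripper":1},
  {"dx":0,"dy":-0.3,"dz":0,"turn":0,"gripper":1},
])

```text
time_s: 5.12
eef_pos: [0.5638, 0.2183, 0.117]
eef_rot: [-0.005, -0.611, 0.791, 0.005]
wrist_force: [-26.3, 3.9, 19.6]
opening: 0.004
```

Call:
drive_tool([
  {"dx":0,"dy":0.8,"dz":0,"turn":0,"gripper":1},
  {"dx":0,"dy":1.8,"dz":0,"turn":0,"gripper":1},
  {"dx":0,"dy":3,"dz":0,"turn":0,"gripper":1},
  {"dx":0,"dy":4,"dz":-5,"turn":0,"gripper":1},
  {"dx":0,"dy":5,"dz":-11,"turn":0,"gripper":1},
  {"dx":0,"dy":5,"dz":-11,"turn":0,"gripper":1},
])

```text
time_s: 5.88
eef_pos: [0.5242, 0.2303, 0.2332]
eef_rot: [0.005, -0.611, 0.792, -0.002]
wrist_force: [0.6, -0.2, -1.3]
opening: -0.002
```

```bash
python3 - <<'E'
from h import *; from bench import ctrl
o=ctrl.get_obs(); print(o["eef_pos"],o["wrist_force"])
c=snap("wrist","w5"); a=snap("side","s5")["image"][:,:,::-1]
cv2.imwrite("pics/s5a.png",cv2.resize(a[130:250,140:260],None,fx=5,fy=5,interpolation=2))
E
```

```text
[0.52424339 0.23028359 0.23318808] [ 0.58495323 -0.23184045 -1.27468946]
```

View pics/w5.png

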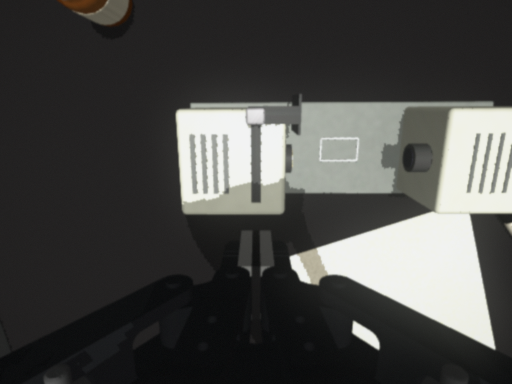

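View pics/s5a.png

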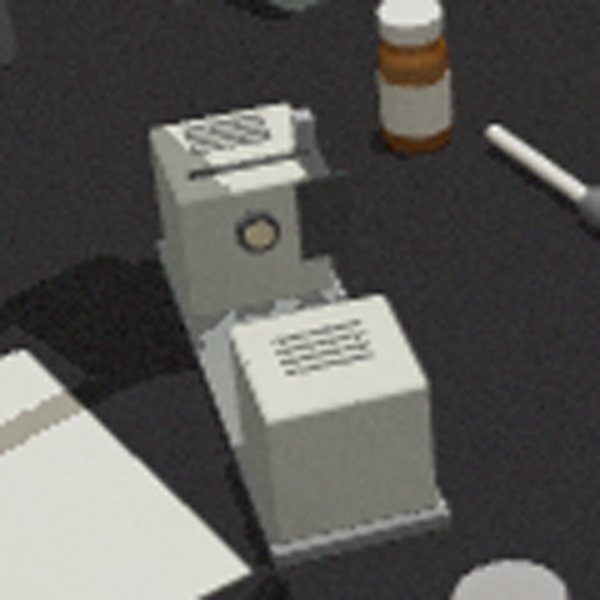

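The shutter is open: the lamp lens is now exposed at (258,232) in the crop, and the force rose at the stop. Next is the rack.

```bash
python3 - <<'E'
from h import *; from bench import ctrl
o=ctrl.get_obs()
print(rel(o,(.5053,-.2709,.20),-95.1)); print(rel(o,(.47,-.2709,.22),-95.1))
E
```

```text
(array([ 48.8 , -11.12,   2.76]), np.float64(-9.63), 'yaw now -104.73 tilt 0.11')
(array([49.7 , -7.71,  0.75]), np.float64(-9.63), 'yaw now -104.73 tilt 0.11')
```

Call:
drive_tool([
  {"dx":6,"dy":-1,"dz":0,"turn":-2,"gripper":0.5},
  {"dx":12,"dy":-2,"dz":0,"turn":-4,"gripper":0.5},
  {"dx":18,"dy":-3,"dz":0,"turn":-6,"gripper":0.5},
  {"dx":24,"dy":-4,"dz":0.7,"turn":-9.6,"gripper":0.5},
  {"dx":30,"dy":-5,"dz":0.7,"turn":-9.6,"gripper":0.5},
  {"dx":36,"dy":-6,"dz":0.7,"turn":-9.6,"gripper":0.5},
  {"dx":42,"dy":-7,"dz":0.7,"turn":-9.6,"gripper":0.5},
  {"dx":47,"dy":-7.5,"dz":0.7,"turn":-9.6,"gripper":0.5},
  {"dx":49.7,"dy":-7.7,"dz":0.7,"turn":-9.6,"gripper":0.5},
  {"dx":49.7,"dy":-7.7,"dz":0.7,"turn":-9.6,"gripper":0.5},
  {"dx":49.7,"dy":-7.7,"dz":0.7,"turn":-9.6,"gripper":0.5},
  {"dx":49.7,"dy":-7.7,"dz":0.7,"turn":-9.6,"gripper":0.5},
])

```text
time_s: 7.48
eef_pos: [0.4698, -0.2696, 0.2195]
eef_rot: [0.0, -0.675, 0.738, 0.001]
wrist_force: [0.6, 0.6, 0.7]
opening: 0.499
```

```bash
python3 - <<'E'
from h import *; from bench import ctrl
o=ctrl.get_obs(); print(o["eef_pos"],o["dq"].round(3))
c=snap("wrist","w6")
E
```

```text
[ 0.46977892 -0.26964748  0.21946039] [ 0.004 -0.007 -0.006 -0.001  0.    -0.004]
```

View pics/w6.png

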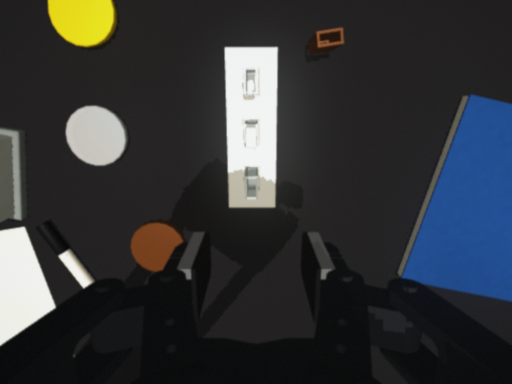

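```bash
python3 - <<'E'
import cv2
a=cv2.imread("pics/w6.png")
cv2.imwrite("pics/w6a.png",cv2.resize(a[40:215,210:290],None,fx=6,fy=3.4,interpolation=2))
cv2.imwrite("pics/w6b.png",cv2.resize(a[100:170,215:290],None,fx=8,fy=8,interpolation=2))
cv2.imwrite("pics/w6c.png",cv2.resize(a[40:220,190:310],None,fx=3.3,fy=3.3,interpolation=2))
E
```

```text
(no output)
```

View pics/w6b.png

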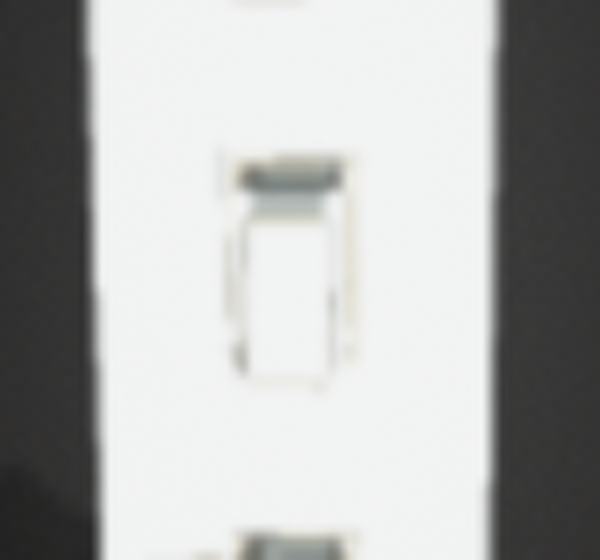

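View pics/w6c.png

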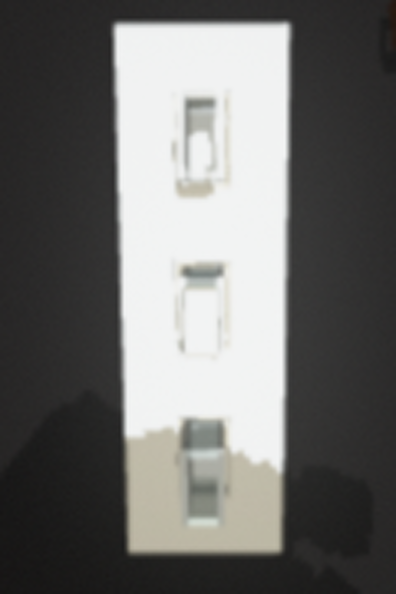

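```bash
python3 - <<'E'
from h import *; from bench import ctrl
c=pickle.load(open("w6.pkl","rb")); t=pickle.load(open("c0.pkl","rb"))["top"]; s=pickle.load(open("s1.pkl","rb"))
U2=crop(320,200,7,[(145,80),(285,93),(262,515),(122,500)])
L2=[(.08,.025,.018),(.08,-.025,.018),(-.08,-.025,.018),(-.08,.025,.018)]
U3=crop(235,265,10,[(738,182),(155,440),(48,295)]); 
U4=crop(190,40,3.3,[(113,23),(290,23),(284,553),(129,553)])
for o in([(c,L2,U4)],[(t,L2,U2),(s,L2[1:],U3),(c,L2,U4)]):
    q,r2=fit(o,[.5,-.27,-.09]); print("rack",q,np.degrees(q[2]),r2.round(1))
for uv in[(248,222),(330,222),(330,380),(248,380),(289,301)]: print(ray(c,crop(215,100,8,uv),.065))
o=ctrl.get_obs();print(rel(o,(.505,-.271,.12),-95.1))
E
```

```text
rack [ 0.50517702 -0.26955593 -0.08279703] -4.743920221276631 [ 0.5  0.3 -0.4  0.  -0.4 -0.4  0.3 -0.1]
rack [ 0.50520994 -0.26980124 -0.08339434] -4.778143957194549 [ 0.2  0.8 -1.4  0.6 -0.7 -0.3  0.4  0.1 -0.3 -0.7 -0.2 -0.4  0.4 -0.4
  0.8  0.3 -0.1 -0.  -0.2 -0.4  0.5 -0.2]
[ 0.51430685 -0.26584689  0.065     ]
[ 0.51352205 -0.2747162   0.065     ]
[ 0.4964097  -0.27320313  0.065     ]
[ 0.49720659 -0.26418805  0.065     ]
[ 0.50543097 -0.26949513  0.065     ]
(array([-0.18, -3.51,  9.97]), np.float64(0.05), 'yaw now -95.05 tilt 0.04')
```

```bash
python3 - <<'E'
from h import *; from bench import ctrl
o=ctrl.get_obs();print(rel(o,(.5053,-.2695,.033),-94.8),o["opening"])
E
```

```text
(array([-0.33, -3.53, 18.67]), np.float64(-0.25), 'yaw now -95.05 tilt 0.04') 0.5011129054286071
```

Call:
drive_tool([
  {"dx":-0.3,"dy":-2,"dz":0,"turn":-0.3,"gripper":0.5},
  {"dx":-0.3,"dy":-3.5,"dz":2,"turn":-0.3,"gripper":0.5},
  {"dx":-0.3,"dy":-3.5,"dz":5,"turn":-0.3,"gripper":0.5},
  {"dx":-0.3,"dy":-3.5,"dz":8,"turn":-0.3,"gripper":0.5},
  {"dx":-0.3,"dy":-3.5,"dz":10,"turn":-0.3,"gripper":0.5},
  {"dx":-0.3,"dy":-3.5,"dz":11,"turn":-0.3,"gripper":0.5},
  {"dx":-0.3,"dy":-3.5,"dz":11,"turn":-0.3,"gripper":0.5},
  {"dx":-0.3,"dy":-3.5,"dz":11,"turn":-0.3,"gripper":0.5},
])

```text
time_s: 8.52
eef_pos: [0.5056, -0.2714, 0.1112]
eef_rot: [0.0, -0.677, 0.736, -0.001]
wrist_force: [-0.6, -0.0, 0.1]
opening: 0.498
```

```bash
python3 - <<'E'
from h import *; from bench import ctrl
o=ctrl.get_obs();print(rel(o,(.5053,-.2695,.033),-94.8),o["opening"],o["eef_pos"])
c=snap("wrist","w7"); a=snap("side","s7")["image"][:,:,::-1]
cv2.imwrite("pics/s7a.png",cv2.resize(a[220:320,210:330],None,fx=5,fy=5,interpolation=2))
print(proj(c,[(.5053,-.2695,.065)]),proj(c,[(.5053+.0113,-.2695,.056),(.5053-.0113,-.2695,.056)]))
E
```

```text
(array([-0.2 ,  0.05,  7.82]), np.float64(-0.01), 'yaw now -94.81 tilt 0.10') 0.49767105046872684 [ 0.50555694 -0.27142009  0.11117513]
[[250.23770051 220.01824375]] [[248.81150998 197.2253972 ]
 [252.06487523 231.85054588]]
```

View pics/w7.png

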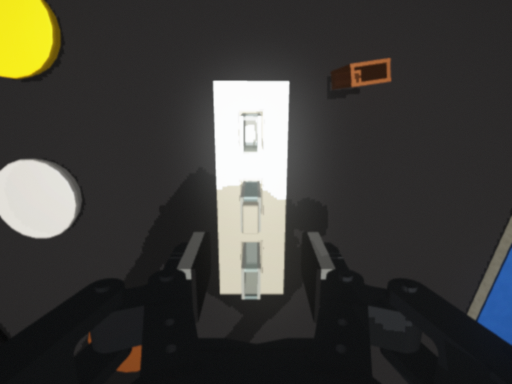

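View pics/s7a.png

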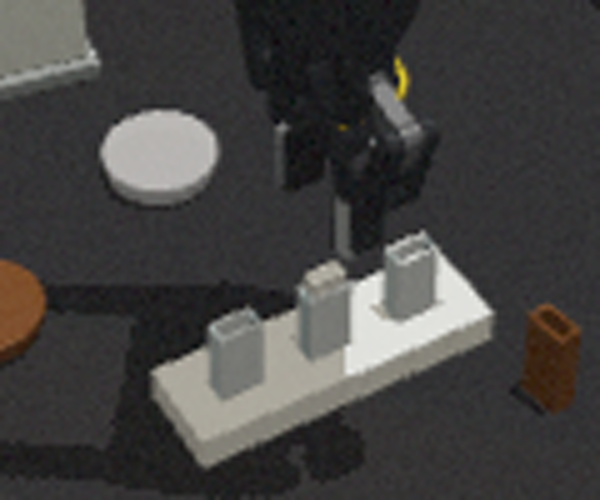

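Call:
drive_tool([
  {"dx":-0.2,"dy":0,"dz":2,"turn":0,"gripper":0.5},
  {"dx":-0.2,"dy":0,"dz":4,"turn":0,"gripper":0.5},
  {"dx":-0.2,"dy":0,"dz":5.5,"turn":0,"gripper":0.5},
  {"dx":-0.2,"dy":0,"dz":6.5,"turn":0,"gripper":0.5},
  {"dx":-0.2,"dy":0,"dz":7,"turn":0,"gripper":0.5},
  {"dx":-0.2,"dy":0,"dz":7,"turn":0,"gripper":0.5},
])

```text
time_s: 9.38
eef_pos: [0.5051, -0.2692, 0.0401]
eef_rot: [-0.0, -0.677, 0.736, 0.0]
wrist_force: [0.4, 0.0, -0.2]
opening: 0.502
```

```bash
python3 - <<'E'
from h import *; from bench import ctrl
o=ctrl.get_obs();print(rel(o,(.5053,-.2695,.033),-94.8),o["opening"],o["eef_pos"],o["wrist_force"])
E
```

```text
(array([ 0.03, -0.02,  0.71]), np.float64(-0.04), 'yaw now -94.84 tilt 0.00') 0.5019270572412208 [ 0.5050784  -0.26920978  0.04005771] [ 0.37495348  0.00545493 -0.19022797]
```

Call:
drive_tool([
  {"dx":0,"dy":0,"dz":0.4,"turn":0,"gripper":0.5},
  {"dx":0,"dy":0,"dz":0.7,"turn":0,"gripper":0.5},
  {"dx":0,"dy":0,"dz":0.7,"turn":0,"gripper":0.7},
  {"dx":0,"dy":0,"dz":0.7,"turn":0,"gripper":0.75},
  {"dx":0,"dy":0,"dz":0.7,"turn":0,"gripper":0.8},
  {"dx":0,"dy":0,"dz":0.7,"turn":0,"gripper":0.8},
])

```text
time_s: 10.12
eef_pos: [0.5051, -0.2692, 0.0332]
eef_rot: [0.0, -0.677, 0.736, -0.0]
wrist_force: [-0.5, 0.2, 0.6]
opening: 0.199
```

```bash
python3 - <<'E'
from h import *; from bench import ctrl
o=ctrl.get_obs();print(rel(o,(.5053,-.2695,.033),-94.8),o["opening"],o["eef_pos"],o["wrist_force"])
a=snap("wrist","w8")["image"][:,:,::-1]
cv2.imwrite("pics/w8a.png",cv2.resize(a[120:384,150:360],None,fx=2.2,fy=2.2,interpolation=2))
E
```

```text
(array([ 0.03, -0.02,  0.02]), np.float64(-0.03), 'yaw now -94.83 tilt 0.01') 0.19879770564155935 [ 0.50508879 -0.26919414  0.03316129] [-0.54520708  0.15018219  0.59753455]
```

View pics/w8a.png

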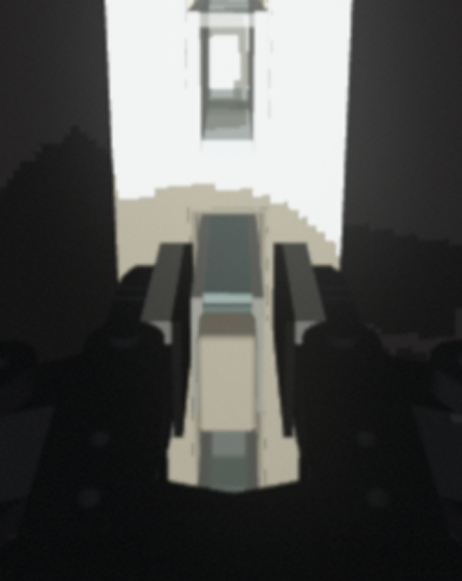

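Call:
drive_tool([
  {"dx":0,"dy":0,"dz":0,"turn":0,"gripper":0.85},
  {"dx":0,"dy":0,"dz":0,"turn":0,"gripper":0.9},
  {"dx":0,"dy":0,"dz":0,"turn":0,"gripper":1},
  {"dx":0,"dy":0,"dz":0,"turn":0,"gripper":1},
  {"dx":0,"dy":0,"dz":0,"turn":0,"gripper":1},
  {"dx":0,"dy":0,"dz":0,"turn":0,"gripper":1},
])

```text
time_s: 10.92
eef_pos: [0.5051, -0.2692, 0.0332]
eef_rot: [0.0, -0.677, 0.736, -0.0]
wrist_force: [-0.1, 0.6, 3.4]
opening: 0.136
```

Call:
drive_tool([
  {"dx":0,"dy":0,"dz":-0.5,"turn":0,"gripper":1},
  {"dx":0,"dy":0,"dz":-1.2,"turn":0,"gripper":1},
  {"dx":0,"dy":0,"dz":-2.2,"turn":0,"gripper":1},
  {"dx":0,"dy":0,"dz":-4,"turn":0,"gripper":1},
  {"dx":0,"dy":0,"dz":-7,"turn":0,"gripper":1},
  {"dx":0,"dy":0,"dz":-11,"turn":0,"gripper":1},
  {"dx":0,"dy":0,"dz":-14,"turn":0,"gripper":1},
  {"dx":0,"dy":0,"dz":-15,"turn":0,"gripper":1},
  {"dx":0,"dy":0,"dz":-15,"turn":0,"gripper":1},
  {"dx":0,"dy":0,"dz":-15,"turn":0,"gripper":1},
])

```text
time_s: 12.18
eef_pos: [0.5043, -0.2686, 0.1816]
eef_rot: [-0.0, -0.677, 0.736, 0.001]
wrist_force: [-1.4, -0.1, -0.2]
opening: 0.139
```

```bash
python3 - <<'E'
from h import *; from bench import ctrl
p,pb=pickle.load(open("phot.pkl","rb"))
o=ctrl.get_obs();print(o["opening"],o["eef_pos"],o["wrist_force"])
print(rel(o,w(pb,(0,0,.2)),np.degrees(pb[2])),w(pb,(0,0,.2)))
a=snap("wrist","w9")["image"][:,:,::-1]
b=snap("side","s9")["image"][:,:,::-1]
cv2.imwrite("pics/ws9.png",np.hstack([cv2.resize(a[170:384,160:350],(400,450)),cv2.resize(b[150:330,180:340],(400,450))]))
E
```

```text
0.1390212180309029 [ 0.50426581 -0.26855529  0.18160055] [-1.43078739 -0.1370595  -0.21790866]
(array([-40.62,   2.02,  -1.78]), np.float64(-80.38), 'yaw now -94.84 tilt 0.15') [0.51845903 0.13788779 0.2       ]
```

View pics/ws9.png

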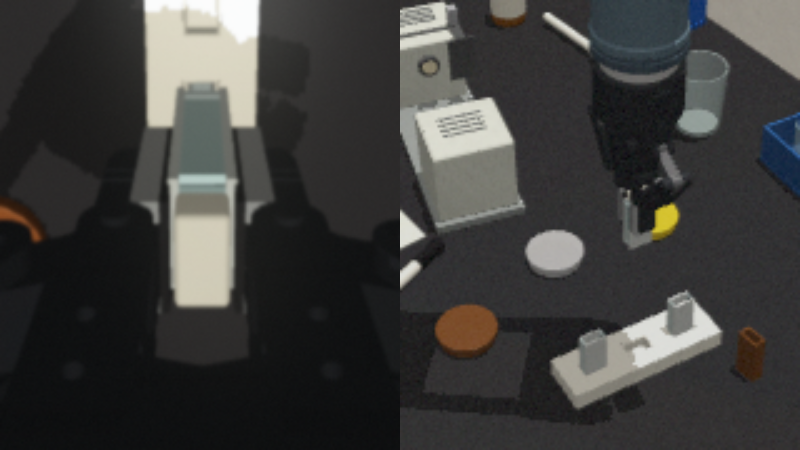

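The cell has lifted out and the empty cells have stayed in place. I'll carry it over to the photometer.

Call:
drive_tool([
  {"dx":-4,"dy":0.2,"dz":-1.8,"turn":-10,"gripper":1},
  {"dx":-9,"dy":0.5,"dz":-1.8,"turn":-20,"gripper":1},
  {"dx":-14,"dy":0.8,"dz":-1.8,"turn":-30,"gripper":1},
  {"dx":-19,"dy":1,"dz":-1.8,"turn":-40,"gripper":1},
  {"dx":-24,"dy":1.2,"dz":-1.8,"turn":-50,"gripper":1},
  {"dx":-29,"dy":1.5,"dz":-1.8,"turn":-60,"gripper":1},
  {"dx":-34,"dy":1.8,"dz":-1.8,"turn":-70,"gripper":1},
  {"dx":-38,"dy":2,"dz":-1.8,"turn":-77,"gripper":1},
  {"dx":-40,"dy":2,"dz":-1.8,"turn":-80.4,"gripper":1},
  {"dx":-40.6,"dy":2,"dz":-1.8,"turn":-80.4,"gripper":1},
  {"dx":-40.6,"dy":2,"dz":-1.8,"turn":-80.4,"gripper":1},
  {"dx":-40.6,"dy":2,"dz":-1.8,"turn":-80.4,"gripper":1},
])

```text
time_s: 13.78
eef_pos: [0.5193, 0.1362, 0.2008]
eef_rot: [0.0, 0.992, -0.126, -0.0]
wrist_force: [0.2, -0.4, -0.1]
opening: 0.13
```

```bash
python3 - <<'E'
from h import *; from bench import ctrl
p,pb=pickle.load(open("phot.pkl","rb"))
o=ctrl.get_obs();print(o["opening"],o["eef_pos"],o["dq"].round(3),rel(o,w(pb,(0,0,.2)),np.degrees(pb[2])))
a=snap("wrist","w10")
b=snap("side","s10")["image"][:,:,::-1]
cv2.imwrite("pics/s10a.png",cv2.resize(b[130:260,150:250],None,fx=4.5,fy=4.5,interpolation=2))
E
```

```text
0.12966211201147754 [0.5193017  0.13617042 0.200816  ] [-0.005 -0.003  0.001  0.001  0.     0.   ] (array([-0.12, -0.15,  0.08]), np.float64(-0.08), 'yaw now -14.53 tilt 0.03')
```

View pics/w10.png

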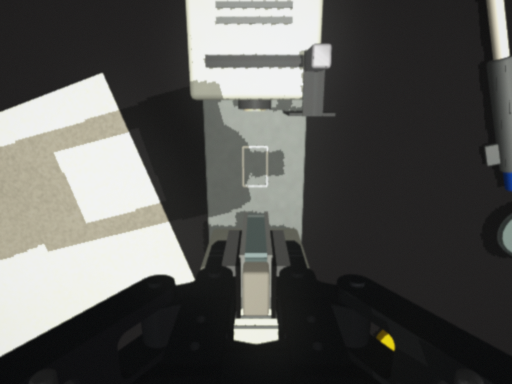

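View pics/s10a.png

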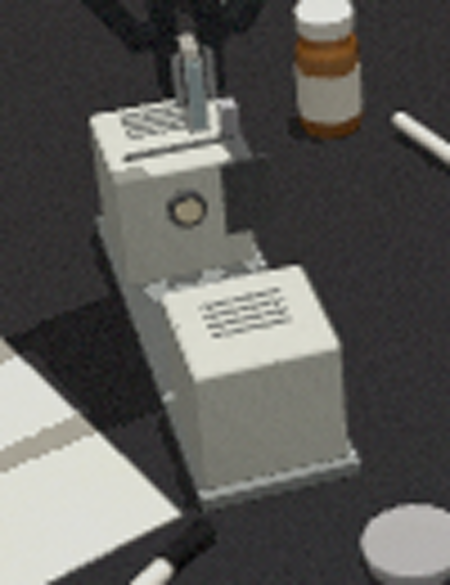

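```bash
python3 - <<'E'
from h import *
p,pb=pickle.load(open("phot.pkl","rb"))
for n,uv in(("w10",(256,167)),("w1",(267.5,113.5)),("w5",(339,149)),("w2",(371,146)),("w4",(368.5,217))):
    c=pickle.load(open(n+".pkl","rb")); X=ray(c,uv,.0122); print(n,X,loc(pb,X))
t=pickle.load(open("c0.pkl","rb"))["top"]
X=ray(t,crop(120,190,5,(387,231)),.0122);print("top",X,loc(pb,X))
s=pickle.load(open("s10.pkl","rb")); h=.045
L=[(-h,-.11+h,.1),(h,-.11+h,.1),(h,-.11-h,.1),(-h,-.11-h,.1),(-h,.11+h,.1),(-h,.11-h,.1)]
U=crop(150,130,4.5,[(162,290),(300,263),(342,350),(200,382),(90,117),(118,180)])
q,r=fit([(s,L,U)],pb);print("side",q,np.degrees(q[2]),r.round(1))
E
```

```text
w10 [0.51956909 0.13754647 0.0122    ] [ 1.16011783e-03 -5.34218070e-05]
w1 [0.51862675 0.13785832 0.0122    ] [1.69773256e-04 1.33319276e-05]
w5 [0.51841579 0.13797916 0.0122    ] [-6.46713697e-05  7.76819601e-05]
w2 [0.51798605 0.13784683 0.0122    ] [-0.00044779 -0.00015773]
w4 [0.51792486 0.13811809 0.0122    ] [-5.74749674e-04  8.96721516e-05]
top [0.5189616  0.13661921 0.0122    ] [ 0.00080332 -0.00110297]
side [ 0.51857094  0.13379538 -0.25396386] -14.5510574951437 [-0.2  0.8  0.7 -0.   0.7 -0.7 -1.  -0.2  0.  -0.6 -0.2  0.6]
```

```bash
python3 - <<'E'
from h import *; from bench import ctrl
o=ctrl.get_obs();print(rel(o,(.5187,.1373,.0722),-14.5))
E
```

```text
(array([-0.1 , -0.09, 12.88]), np.float64(-0.03), 'yaw now -14.53 tilt 0.01')
```

Call:
drive_tool([
  {"dx":-0.1,"dy":-0.1,"dz":2,"turn":0,"gripper":1},
  {"dx":-0.1,"dy":-0.1,"dz":5,"turn":0,"gripper":1},
  {"dx":-0.1,"dy":-0.1,"dz":8,"turn":0,"gripper":1},
  {"dx":-0.1,"dy":-0.1,"dz":10,"turn":0,"gripper":1},
  {"dx":-0.1,"dy":-0.1,"dz":11.5,"turn":0,"gripper":1},
  {"dx":-0.1,"dy":-0.1,"dz":12.5,"turn":0,"gripper":1},
  {"dx":-0.1,"dy":-0.1,"dz":12.9,"turn":0,"gripper":1},
  {"dx":-0.1,"dy":-0.1,"dz":12.9,"turn":0,"gripper":1},
  {"dx":-0.1,"dy":-0.1,"dz":12.9,"turn":0,"gripper":1},
  {"dx":-0.1,"dy":-0.1,"dz":12.9,"turn":0,"gripper":1},
])

```text
time_s: 15.12
eef_pos: [0.519, 0.1384, 0.0726]
eef_rot: [-0.0, 0.992, -0.126, 0.0]
wrist_force: [1.1, 0.4, -0.2]
opening: 0.142
```

```bash
python3 - <<'E'
from h import *; from bench import ctrl
o=ctrl.get_obs();print(o["opening"],o["eef_pos"],o["wrist_force"],rel(o,(.5187,.1373,.0722),-14.5))
a=snap("wrist","w11")
b=snap("side","s11")["image"][:,:,::-1]
cv2.imwrite("pics/s11a.png",cv2.resize(b[130:260,150:250],None,fx=4.5,fy=4.5,interpolation=2))
cv2.imwrite("pics/s11b.png",b)
P=(.5187,.1373,-.253)
C=pickle.load(open("s11.pkl","rb"))
for z in(.045,.07,.095,.104): print(z,(proj(C,[w(P,(0,0,z))])-[150,130])*4.5)
E
```

```text
0.14175915828045504 [0.51899474 0.13840644 0.07262867] [ 1.14247667  0.43149898 -0.15473672] (array([-0.  ,  0.11,  0.04]), np.float64(0.07), 'yaw now -14.43 tilt 0.06')
0.045 [[211.03653946 286.41102987]]
0.07 [[207.61815668 255.37384723]]
0.095 [[204.12559062 223.66311799]]
0.104 [[202.84963991 212.07813243]]
```

View pics/w11.png

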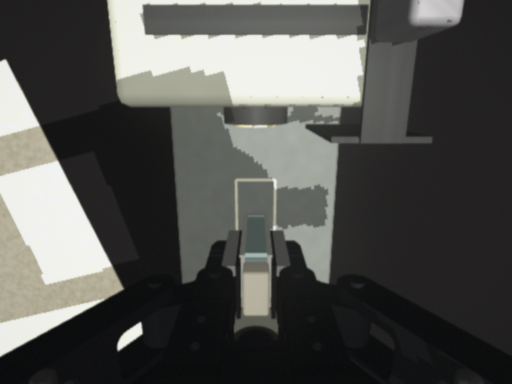

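View pics/s11a.png

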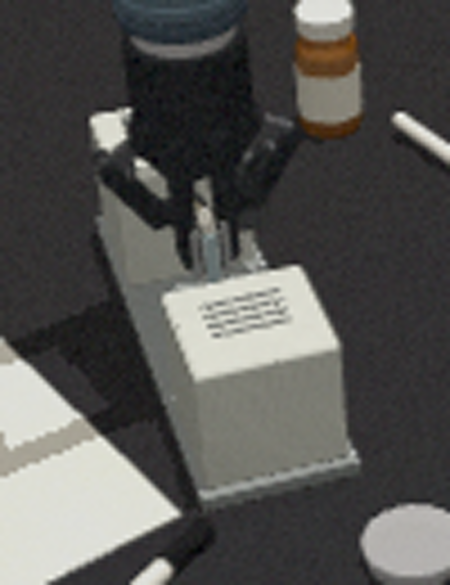

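View pics/s11b.png

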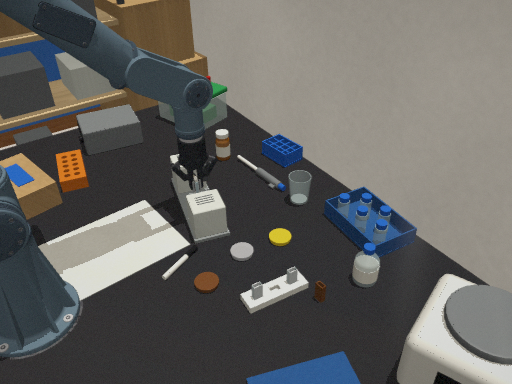

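Call:
drive_tool([
  {"dx":0,"dy":0.1,"dz":0,"turn":0,"gripper":1},
  {"dx":0,"dy":0.1,"dz":0,"turn":0,"gripper":1},
  {"dx":0,"dy":0.1,"dz":0,"turn":0,"gripper":1},
  {"dx":0,"dy":0.1,"dz":0,"turn":0,"gripper":1},
  {"dx":0,"dy":0.1,"dz":0,"turn":0,"gripper":1},
  {"dx":0,"dy":0.1,"dz":0,"turn":0,"gripper":1},
])

```text
time_s: 15.98
eef_pos: [0.5184, 0.1373, 0.0721]
eef_rot: [-0.0, 0.992, -0.126, -0.0]
wrist_force: [-0.3, -0.0, -0.0]
opening: 0.141
```

```bash
python3 - <<'E'
from h import *; from bench import ctrl
o=ctrl.get_obs();print(o["time_s"],o["opening"],o["eef_pos"],o["dq"].round(4),o["wrist_force"],rel(o,(.5187,.1373,.0722),-14.5))
a=snap("wrist","w12")["image"][:,:,::-1]
cv2.imwrite("pics/w12a.png",cv2.resize(a[90:350,180:340],None,fx=2.2,fy=2.2,interpolation=2))
E
```

```text
15.975 0.14074010297074305 [0.51836026 0.13734515 0.07207599] [ 0.002   0.0005 -0.0012 -0.     -0.0005 -0.0007] [-0.26584137 -0.01530484 -0.01145207] (array([ 0.03, -0.  , -0.01]), np.float64(0.06), 'yaw now -14.44 tilt 0.00')
```

View pics/w12a.png

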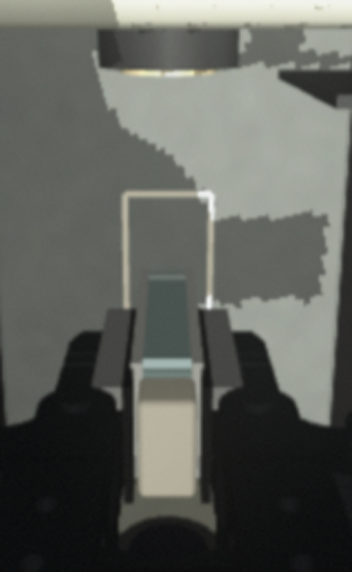

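The cell is upright between the pads, centred on the lens tube (crop column 168) and the base-plate mark. The pads touch only the frosted faces, the shutter is still open, and the arm is still.

```bash
python3 -c "
from bench import ctrl
print(ctrl.hand_in())"
```

```text
the job is handed in; nothing more can be done
None
```

The job is handed in: the lamp shutter is open, and the gripper is holding the stoppered cell upright in the light path, resting on nothing. It took about 16 s of the 54 s allowed.

- **Shutter:** I pushed it by its tab with the closed fingertips until it stopped; the wrist force there reached about 33 N. The lamp lens showed fully clear afterwards.
- **Cell:** I took it from the middle slot, gripping only the frosted faces. I turned it so the beam goes in at one clear end and out at the other.
- **Final position:** the measured TCP pose was within about 0.5 mm of the target and under 0.1° in rotation. The arm was still, with no outside force on the wrist.
- **Rest of the bench:** the last side view showed both empty cells still in the rack and nothing else moved or knocked over.

**Disagreement:** the side camera put the photometer about 4 mm away along the beam from where the wrist camera did, more than the 2 mm calibration allows; the top camera was 1 to 2 mm off. I placed the cell by the wrist and top views, so midway between lamp and detector is good to about 1–4 mm.

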